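# Park the practical's samples on their outlined mats

### The arm

A 6-joint arm with a two-finger parallel gripper is mounted at the origin on the work surface. World frame = base frame: x ahead of the robot, y to its left, z up, the work surface at z = 0. Lengths are in m, angles in rad, forces in N, time in s.
With the tool pointing down it reaches from about 0.225 to 0.725 m from the base axis. Payload 3.1 kg.
Tool frame: the origin (TCP) lies midway between the tips of the shut fingers; the grasp point (between the pads) lies 19 mm behind it; z points along the fingers, y is the line along which they close (so a half turn about z gives the same grasp; the last joint's range is limited). The gripper opens to 85 mm and grips with 20 to 120 N. Pads are 22 mm wide; open, the fingers measure 114 mm over their backs; the gripper's body (76 mm by 85 mm) begins 54 mm behind the grasp point. The pads swing forward as they close: fully open they stand 13 mm farther back than shut.
Start: joints at [-1.394, 0.048, 0.099, 1.622, 0, 1.443], TCP at [0.158, -0.501, 0.231] pointing down, gripper open.
Joint ranges: [-2.91, 2.91], [-0.99, 1.94], [-1.21, 1.42], [-2.12, 2.29], [-1.49, 1.47], [-3.14, 3.14]. Speed limits (rad/s): [2.79, 2.79, 3.14, 3.14, 3.14, 3.14].

### API

Orientations are given as [roll, pitch, yaw] about the fixed x, y, z axes, in that order (R = Rz(yaw) Ry(pitch) Rx(roll)).
In Python, from rig import readout, imaging, arm, nets gives the robot as it stands.
- The arm moves only by the tool apply_moves, never from a script. Its argument "targets" is one flat list of numbers, 7 for each row, row after row: the shift along the world's x, y, z in m, then the turn, a rotation vector about the world's x, y, z in rad, then the finger opening in m, from 0 to 0.0854. A call has 1 to 10 rows; each row shifts and turns the commanded pose from where the row before left it; what a row does not reach is not made up. A row lasts 1/8 s, in which the tool goes at most 62.5 mm and 10.7 degrees, less where a joint would pass 70% of its speed; a pose out of reach is approached as far as the arm can. A call is refused whole if a number of a shift passes 0.0625 or a number of a turn 0.188, either way. A call with a gripper value outside its range is refused whole. The fingers move at their own pace and stop on an object; the grip force is fixed at half the most. Time passes only in rows, so rows that do not move let the fingers close. It gives the time, the measured TCP pose, the force, the opening and the grip force at its end, in the units of the state.
- readout.observe(): the state, without advancing time (a new reading comes with each control period).
- imaging.get_image(name): name is "scene" or "top" or "wrist"; returns (picture, depth): 480x640x3 uint8, blue, green, red; 480x640 float32, m along the optical axis (not along the pixel's ray), 0 where there is no reading.
- imaging.calibration(name): a dict with "vfov" (degrees; the focal length in pixels is half the picture's height over the tangent of half this angle, whatever the lens; pixels are square), "cx", "cy" (the principal point, pixels), "extrinsics" (4x4, takes a point from camera to world coordinates). Camera axes: x right, y down, z forward; pixel columns grow to the right and rows downward; lengths in m; the calibration is good to about 2 mm. The wrist camera is an equidistant fisheye: a pixel r from the principal point sees the ray r / f radians off the axis. A picture is of the moment at which its call begins: read the wrist's pose just before it. calibration takes no time and is no camera call; for the wrist camera it gives the pose at the moment of the call.
- arm.finish_job(): hands the job in; it is judged then, once.
Trained networks look in the newest picture that a camera, given by its name, has taken for a name from the list of things; names that differ only in an ending like _2 or _b are one class to them, and where a whole thing is asked for, a point or a joint stands for the part that bears it (a point fixed in the world has none). Each returns a list of dicts, best first, with "confidence" (0 to 1); they miss things now and then, are a little off and sometimes report something else, mostly with a low value. They report only what shows in the picture. A call takes as long as a camera call. They do not tell look-alikes from the thing itself.
- nets.masks_of(query, camera): "pixels" (480x640 bool, what is visible of it) and "box" ([left, top, right, bottom] in pixels, round what is visible of it).
- nets.pinpoint(query, camera): "location" ([row, column] in pixels: a listed point, or the origin of a listed thing).
The state is a dict: "clock": time; "joints": joint angles; "joint_vel": joint speeds; "tau": joint torques, N m; "tcp_pos": TCP position; "ee_rot": TCP orientation; "wrist_force": force on the tool from outside, world axes, zero at the start; "ft_torque": the same for the moment, N m; "gripper_width": finger opening in m; "grasp_force": force on a finger pad.
Only numpy, scipy, OpenCV 4.12 (cv2) and the standard library are available. Lean on these libraries where they do the work, as an engineer would, in place of code of your own. Each camera call takes 0.05 s, during which the arm holds its last target. There are 200 camera calls.

### The job

Tidy the school lab bench: set the tube, the culture dish, the square bottle and the slide box each on the white mat whose printed outline has the shape and size of its foot, upright, inside the line, with the bottle and the slide box squared up to their outlines. Leave the little vial and the rubber stopper standing where they are.

Things in the scene. Friction and masses are not known exactly. Their poses are not given: they have to be found in the camera images.
- tube: self-standing lidded sample tube, upright: straight pale round body 30 mm across, its lower half brown with sample, from the foot to 97 mm up, then a red round cap 34 mm across up to the top at 116 mm; about 70 g. Origin: centre of its flat foot; z along the tube, up.
- dish: small closed round culture dish lying flat, 55 mm across and 16 mm high, straight-sided, with a pale rim and amber jelly showing through its lid (the stack of larger dishes at the back of the bench is not part of the job); about 45 g. Origin: centre of its underside; z up.
- bottle: square white plastic bottle, upright: body 42 x 42 mm and 60 mm high, then a round blue cap 28 mm across from 67 mm up to the top at 86 mm; about 120 g. Origin: centre of its underside; x and y square to the body's flat sides, z up.
- slidebox: closed wooden microscope-slide box (lid stays shut) lying flat, 70 mm long (its x), 30 mm wide (its y), 32 mm high; about 90 g. Origin: centre of its underside; z up.
- mat_small_circle: fixed round white mat, 108 mm across and 3 mm thick, on the table; its top bears a dark 3 mm wide printed line (flat, nothing raised) around its centre: a circle 44 mm across inside the line, for the tube. Origin: centre of the underside, on the table; z up.
- mat_large_circle: fixed round white mat, 108 mm across and 3 mm thick, on the table; its top bears a dark 3 mm wide printed line (flat, nothing raised) around its centre: a circle 69 mm across inside the line, for the dish. Origin: centre of the underside, on the table; z up.
- mat_square: fixed round white mat, 108 mm across and 3 mm thick, on the table; its top bears a dark 3 mm wide printed line (flat, nothing raised) around its centre: a square 56 x 56 mm inside the line, for the bottle. Origin: centre of the underside, on the table; z up, x and y along the square's sides.
- mat_rectangle: fixed round white mat, 108 mm across and 3 mm thick, on the table; its top bears a dark 3 mm wide printed line (flat, nothing raised) around its centre: a rectangle 84 x 44 mm inside the line, for the slide box. Origin: centre of the underside, on the table; z up, x along the rectangle's long sides.
- vial: bystander: little amber glass vial with a black cap, 20 mm across and 36 mm high, standing loose among the things. Origin: centre of its underside.
- stopper: bystander: dark rubber stopper, 20 mm across below, 26 mm above, 24 mm high, standing loose among the things. Origin: centre of its underside.
Not all that is in view belongs to the job. What is shaped like the bottle but purple is not meant.

How it is judged:
At the end, for the whole second after the job is handed in: Tube on the small circle, dish on the large one, bottle on the square, slide box on the rectangle: each resting within 12 mm of its mat's centre, upright within 0.1 rad, released and at rest; bottle (any quarter turn) and slide box (either way) in line with their outlines within 0.25 rad (horizontal distance between tube and mat_small_circle below 0.012 m and height (world z) of tube between 0.001 and 0.006 m and angle between each of tube, dish, bottle, slidebox's own z axis and vertical below 0.1 rad and linear speed of each of tube, dish, bottle, slidebox below 0.02 m/s and angular speed of each of tube, dish, bottle, slidebox below 0.2 rad/s and horizontal distance between dish and mat_large_circle below 0.012 m and height (world z) of dish between 0.001 and 0.006 m and horizontal distance between bottle and mat_square below 0.012 m and height (world z) of bottle between 0.001 and 0.006 m and horizontal distance between slidebox and mat_rectangle below 0.012 m and height (world z) of slidebox between 0.001 and 0.006 m and (angle between the x axis of bottle and the x axis of mat_square, either way round below 0.25 rad or angle between the x axis of bottle and the y axis of mat_square, either way round below 0.25 rad) and angle between the x axis of slidebox and the x axis of mat_rectangle, either way round below 0.25 rad); the robot touches nothing.
It fails at once if the vial is moved more than 25 mm or tipped over (distance of vial from where it was at the start of the episode above 0.025 m or angle between vial's own z axis and vertical above 0.6 rad).
It fails at once if the stopper is moved more than 25 mm or tipped over (distance of stopper from where it was at the start of the episode above 0.025 m or angle between stopper's own z axis and vertical above 0.6 rad).
It also fails if it takes over 115 s, if anything falls off the work surface, if the arm or the gripper's body presses on something with over 40 N, if the wrist force passes 120 N, or if a joint passes its speed limit or range.

## Working session

There is one attempt and no reset: what is moved stays moved. The work goes in short steps, Python scripts to look and compute and a tool call to move; the robot and the scene stay as the last step left them, time stands still between calls to the robot, and variables do not carry over. Pictures are saved under pics/ and viewed, at most 14 in all, crops included, and the job is handed in when it is done.

Besides the shell and the picture viewer there is one more tool, called by a JSON object that holds its "name" and its "arguments", one argument or row to a line. apply_moves: Moves the arm, as the interface text tells. Its arguments: {"type":"object","properties":{"targets":{"type":"array"}},"required":["targets"]}

```bash
ls; mkdir -p pics; cat > h.py <<'E'
import numpy as np,cv2
from rig import readout,imaging,arm,nets
def K(n):
    c=imaging.calibration(n); f=240/np.tan(np.radians(c['vfov'])/2); return c,f
def world(n,c,f,dep,rows,cols):
    d=dep[rows,cols]; X=np.stack([(cols-c['cx'])/f*d,(rows-c['cy'])/f*d,d,np.ones_like(d)])
    return (np.array(c['extrinsics'])@X)[:3].T[d>0]
E
cat > a.py <<'E'
from h import *
s=readout.observe(); print(s['clock'],s['tcp_pos'],s['ee_rot'],s['gripper_width'])
for n in ['top','scene']:
    im,d=imaging.get_image(n); cv2.imwrite(f'pics/{n}0.png',im); np.save(f'{n}.npy',d)
    c,f=K(n); print(n,f,np.round(c['extrinsics'],3).tolist())
    for q in ['tube','dish','bottle','slidebox','mat_small_circle','mat_large_circle','mat_square','mat_rectangle','vial','stopper']:
        for m in nets.masks_of(q,n)[:3]:
            if m['confidence']<.2: continue
            r,cc=np.nonzero(m['pixels']); w=world(n,c,f,d,r,cc)
            if len(w)<5: continue
            top=np.percentile(w[:,2],97); t=w[w[:,2]>top-.006]; (x,y),sz,a=cv2.minAreaRect((t[:,:2]*1000).astype(np.float32))
            print(q,round(m['confidence'],2),np.round(m['box']),'med',np.round(np.median(w,0),3),'top',round(top,3),'rect',round(x),round(y),np.round(sz),round(a))
E
python3 a.py
```

```text
pics
0.0 [ 0.1574274  -0.50017762  0.23009864] [-3.13919609e+00 -2.96316455e-04  3.04767578e-01] 0.085461364759181
top 559.4669706157126 [[0.018, -0.983, 0.182, 0.319], [-1.0, -0.016, 0.012, -0.016], [-0.009, -0.182, -0.983, 1.273], [0.0, 0.0, 0.0, 1.0]]
tube 0.54 [364. 197. 381. 223.] med [ 0.602 -0.119  0.112] top 0.118 rect 608 -120 [31. 32.] 72
tube 0.32 [232. 259. 279. 310.] med [0.445 0.135 0.002] top 0.007 rect 444 135 [106. 106.] 70
dish 0.65 [342. 274. 366. 299.] med [ 0.45  -0.087  0.015] top 0.02 rect 451 -86 [52. 52.] 1
dish 0.2 [256. 207. 279. 238.] med [0.579 0.111 0.059] top 0.088 rect 588 114 [26. 25.] 19
bottle 0.83 [256. 208. 277. 235.] med [0.58  0.11  0.059] top 0.088 rect 588 114 [26. 25.] 19
bottle 0.77 [278. 170. 298. 198.] med [0.666 0.07  0.059] top 0.088 rect 675 73 [25. 27.] 2
bottle 0.59 [214. 202. 240. 230.] med [0.594 0.198 0.058] top 0.088 rect 601 204 [26. 25.] 20
slidebox 0.74 [165. 203. 194. 237.] med [0.592 0.314 0.03 ] top 0.036 rect 593 317 [31. 69.] 66
mat_small_circle 0.74 [425. 256. 478. 308.] med [ 0.462 -0.306  0.002] top 0.007 rect 463 -306 
[... 1242 characters left out ...]
lidebox 0.69 [390. 396. 446. 432.] med [0.597 0.319 0.03 ] top 0.033 rect 593 317 [31. 70.] 65
mat_small_circle 0.57 [258. 138. 305. 169.] med [ 0.463 -0.304  0.001] top 0.004 rect 460 -306 [106. 111.] 85
mat_large_circle 0.95 [470. 346. 545. 414.] med [0.437 0.349 0.002] top 0.004 rect 435 346 [108. 106.] 5
mat_square 0.78 [200. 152. 250. 186.] med [ 0.588 -0.334  0.002] top 0.004 rect 586 -337 [111. 107.] 35
mat_rectangle 0.97 [382. 258. 446. 311.] med [0.446 0.136 0.002] top 0.004 rect 444 134 [106. 108.] 3
vial 0.74 [402. 333. 421. 354.] med [0.533 0.232 0.032] top 0.036 rect 529 230 [18. 18.] 82
stopper 0.6 [329. 241. 340. 254.] med [0.521 0.    0.022] top 0.024 rect 519 -3 [24. 24.] 43
```

```bash
python3 - <<'E'
import cv2,numpy as np
a=cv2.imread('pics/top0.png')[150:330,110:510]; b=cv2.imread('pics/scene0.png')[120:450,190:570]
cv2.imwrite('pics/tc.png',cv2.resize(a,None,fx=2,fy=2,interpolation=3)); cv2.imwrite('pics/sc.png',cv2.resize(b,None,fx=1.8,fy=1.8,interpolation=3))
E
```

```text
(no output)
```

View pics/tc.png

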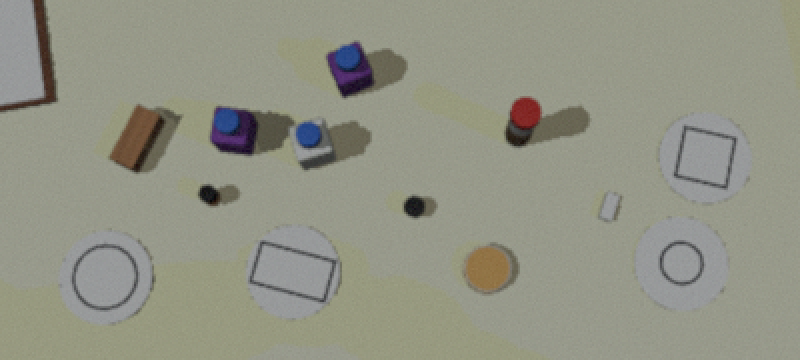

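View pics/sc.png

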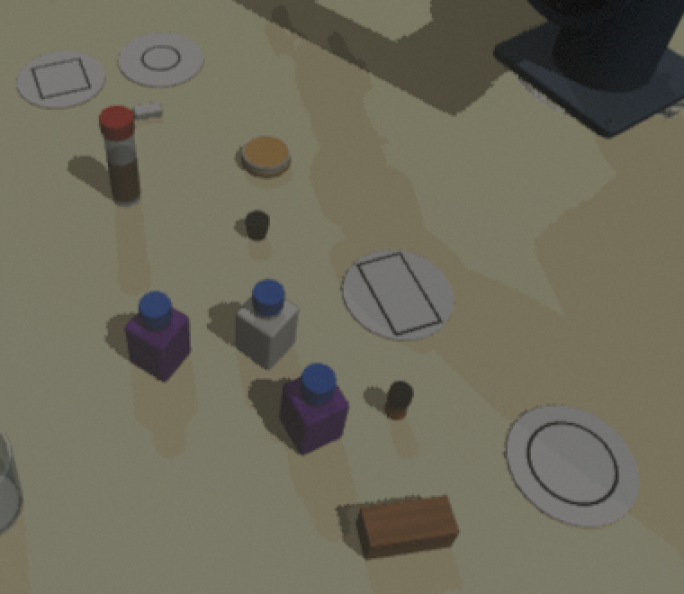

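The candidates for the bottle are white (crop 312,145), purple (233,130) and purple (350,68). White, at (0.588, 0.114), is the one. The red-capped tube is at (523,120), the amber dish at (488,268) and the brown box at (138,138). The white eraser at (610,207) is clutter, and the rectangle mat at (294,272) can't be confused with another. Next I need the yaw angles and one close crop.

```bash
cat > b.py <<'E'
from h import *
def ang(p):
    (x,y),sz,a=cv2.minAreaRect(np.float32(p*1000)); return round(x),round(y),np.round(sz),round(a)
for n in ['top','scene']:
    im=cv2.imread(f'pics/{n}0.png'); d=np.load(f'{n}.npy'); c,f=K(n)
    R,C=np.mgrid[:480,:640]; R=R.ravel();C=C.ravel(); ok=d[R,C]>0; R=R[ok];C=C[ok]
    w=world(n,c,f,d,R,C); g=im[R,C].astype(int).max(1)
    for k,(x,y) in dict(small=(.462,-.306),large=(.435,.347),square=(.586,-.338),rect=(.445,.135)).items():
        s=(np.hypot(w[:,0]-x,w[:,1]-y)<.048); t=s&(g<0.72*np.median(g[s])); print(n,k,t.sum(),ang(w[t][:,:2]))
    s=np.hypot(w[:,0]-.587,w[:,1]-.114)<.038; 
    for lo,hi in [(.05,.066),(.01,.066)]:
        t=s&(w[:,2]>lo)&(w[:,2]<hi); print(n,'bottle',t.sum(),ang(w[t][:,:2]))
    if n=='scene': cv2.imwrite('pics/bc.png',cv2.resize(im[265:380,250:400],None,fx=4,fy=4,interpolation=3))
E
python3 b.py
```

```text
top small 94 (461, -307, array([49., 49.]), 90)
top large 139 (435, 349, array([73., 75.]), 10)
top square 127 (585, -338, array([63., 62.]), 77)
top rect 137 (445, 135, array([91., 50.]), 76)
top bottle 208 (588, 114, array([43., 42.]), 18)
top bottle 283 (588, 114, array([43., 42.]), 18)
scene small 41 (462, -308, array([44., 48.]), 51)
scene large 263 (433, 347, array([74., 75.]), 72)
scene square 64 (585, -339, array([65., 62.]), 77)
scene rect 181 (443, 133, array([90., 51.]), 76)
scene bottle 411 (588, 113, array([43., 43.]), 18)
scene bottle 862 (588, 114, array([43., 43.]), 17)
```

View pics/bc.png

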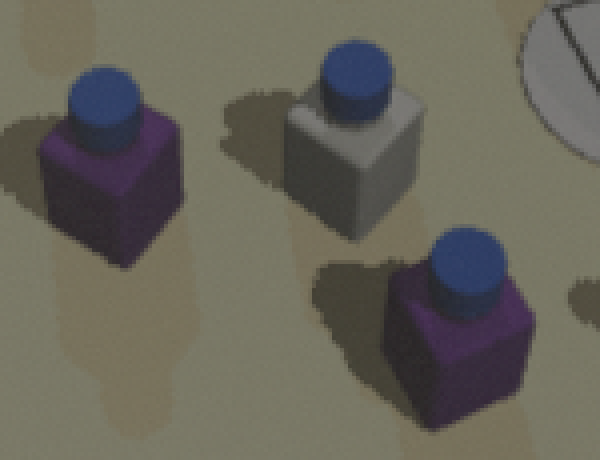

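The white bottle is confirmed at crop pixel (355,150), with both purple ones beside it. I start with the tube.

{"name": "apply_moves", "arguments": {
  "targets": [0.05,0.0422,0,0,0,0,0.085,0.05,0.0422,0,0,0,0,0.085,0.05,0.0422,0,0,0,0,0.085,0.05,0.0422,0,0,0,0,0.085,0.05,0.0422,0,0,0,0,0.085,0.05,0.0422,0,0,0,0,0.085,0.05,0.0422,0,0,0,0,0.085,0.05,0.0422,0,0,0,0,0.085,0.05,0.0422,0,0,0,0,0.085,0,0,0,0,0,0,0.085]
}}

```text
clock: 2.35
tcp_pos: [0.5897, -0.1345, 0.2293]
ee_rot: [-3.139, 0.001, 0.311]
wrist_force: [-0.0, -0.2, 0.3]
gripper_width: 0.085
grasp_force: 0.0
```

{"name": "apply_moves", "arguments": {
  "targets": [0.018,0.0145,0,0,0,0,0.085,0,0,-0.03,0,0,0,0.085,0,0,-0.03,0,0,0,0.085,0,0,-0.03,0,0,0,0.085,0,0,-0.03,0,0,0,0.085,0,0,-0.03,0,0,0,0.085,0,0,0,0,0,0,0.085]
}}

```text
clock: 3.22
tcp_pos: [0.6021, -0.1235, 0.0781]
ee_rot: [-3.138, 0.006, 0.304]
wrist_force: [-0.2, 0.4, 0.0]
gripper_width: 0.0848
grasp_force: 0.0
```

{"name": "apply_moves", "arguments": {
  "targets": [0.006,0.0035,0.002,0,0,0,0.085,0,0,0,0,0,0,0.06,0,0,0,0,0,0,0.03,0,0,0,0,0,0,0.02,0,0,0,0,0,0,0.02,0,0,0,0,0,0,0.02,0,0,0,0,0,0,0.02]
}}

```text
clock: 4.1
tcp_pos: [0.6121, -0.1201, 0.0844]
ee_rot: [3.141, -0.002, 0.305]
wrist_force: [-0.2, 1.2, 5.2]
gripper_width: 0.0324
grasp_force: 59.5
```

{"name": "apply_moves", "arguments": {
  "targets": [0,0,0.015,0,0,0,0.02,0,0,0.025,0,0,0,0.02,0,0,0.03,0,0,0,0.02,-0.03,-0.037,0,0,0,0,0.02,-0.03,-0.037,0,0,0,0,0.02,-0.03,-0.037,0,0,0,0,0.02,-0.03,-0.037,0,0,0,0,0.02,-0.028,-0.037,0,0,0,0,0.02,0,0,0,0,0,0,0.02,0,0,0,0,0,0,0.02]
}}

```text
clock: 5.35
tcp_pos: [0.4632, -0.3047, 0.1532]
ee_rot: [-3.141, -0.0, 0.304]
wrist_force: [0.3, -0.6, -0.2]
gripper_width: 0.0327
grasp_force: 59.5
```

```bash
cat > c.py <<'E'
from h import *
import sys
q=sys.argv[1:]
s=readout.observe(); print(np.round(s['tcp_pos'],4),np.round(s['ee_rot'],3),s['gripper_width'])
for n in ['scene','top']:
    im,d=imaging.get_image(n); c,f=K(n); cv2.imwrite(f'pics/{n}_{s["clock"]:.2f}.png',im)
    for k in q:
        for m in nets.masks_of(k,n)[:1]:
            r,cc=np.nonzero(m['pixels']); w=world(n,c,f,d,r,cc); 
            med=np.median(w,0); w=w[np.linalg.norm(w-med,axis=1)<.09]
            top=np.percentile(w[:,2],97); 
            for lbl,t in [('all',w),('top',w[w[:,2]>top-.008])]:
                (x,y),sz,a=cv2.minAreaRect((t[:,:2]*1000).astype(np.float32))
                print(n,k,lbl,round(m['confidence'],2),np.round(m['box']),'z',round(w[:,2].min(),3),round(top,3),'rect',round(x),round(y),np.round(sz),round(a))
E
python3 c.py tube
```

```text
[ 0.4632 -0.3047  0.1532] [-3.141 -0.     0.304] 0.03268010639360952
scene tube all 0.84 [268.  71. 285. 131.] z 0.067 0.184 rect 463 -303 [30. 37.] 27
scene tube top 0.84 [268.  71. 285. 131.] z 0.067 0.184 rect 468 -304 [42. 17.] 71
```

{"name": "apply_moves", "arguments": {
  "targets": [-0.001,-0.002,-0.02,0,0,0,0.02,0,0,-0.02,0,0,0,0.02,0,0,-0.015,0,0,0,0.02,0,0,-0.007,0,0,0,0.02,0,0,-0.002,0,0,0,0.02,0,0,0,0,0,0,0.02,0,0,0,0,0,0,0.02]
}}

```text
clock: 6.42
tcp_pos: [0.4628, -0.3074, 0.0902]
ee_rot: [3.14, -0.001, 0.305]
wrist_force: [1.0, 0.1, 0.2]
gripper_width: 0.0325
grasp_force: 59.6
```

{"name": "apply_moves", "arguments": {
  "targets": [0,0,-0.002,0,0,0,0.02,0,0,0,0,0,0,0.02]
}}

```text
clock: 6.68
tcp_pos: [0.4624, -0.3071, 0.0874]
ee_rot: [3.141, -0.0, 0.305]
wrist_force: [0.8, 0.4, -0.4]
gripper_width: 0.0325
grasp_force: 59.6
```

{"name": "apply_moves", "arguments": {
  "targets": [0,0,0,0,0,0,0.045,0,0,0,0,0,0,0.07,0,0,0,0,0,0,0.085,0,0,0.03,0,0,0,0.085,0,0,0.04,0,0,0,0.085,0,0,0.03,0,0,0,0.085,0,0.03,0.02,0,0,0,0.085,-0.003,0.05,0,0,0,0,0.085,-0.004,0.05,0,0,0,0,0.085,-0.004,0.05,0,0,0,0,0.085]
}}

```text
clock: 7.92
tcp_pos: [0.4513, -0.1256, 0.2076]
ee_rot: [3.141, -0.001, 0.304]
wrist_force: [0.2, 0.5, 0.1]
gripper_width: 0.0849
grasp_force: 0.0
```

```bash
python3 c.py tube dish
```

```text
[ 0.4513 -0.1256  0.2076] [ 3.141e+00 -1.000e-03  3.040e-01] 0.08486287319369891
scene tube all 0.98 [268. 102. 289. 154.] z -0.0 0.118 rect 458 -308 [40. 32.] 63
scene tube top 0.98 [268. 102. 289. 154.] z -0.0 0.118 rect 458 -309 [36. 33.] 80
scene dish all 0.72 [322. 194. 351. 221.] z -0.003 0.017 rect 447 -86 [63. 54.] 0
scene dish top 0.72 [322. 194. 351. 221.] z -0.003 0.017 rect 450 -86 [56. 52.] 34
top tube all 0.63 [448. 271. 470. 289.] z 0.026 0.122 rect 458 -307 [33. 30.] 87
top tube top 0.63 [448. 271. 470. 289.] z 0.026 0.122 rect 458 -307 [30. 33.] 0
top dish all 0.63 [344. 285. 350. 292.] z 0.011 0.018 rect 443 -65 [17.  8.] 37
top dish top 0.63 [344. 285. 350. 292.] z 0.011 0.018 rect 443 -65 [17.  8.] 37
```

{"name": "apply_moves", "arguments": {
  "targets": [0,0.039,0,0,0,0,0.085,0,0,-0.04,0,0,0,0.085,0,0,-0.05,0,0,0,0.085,0,0,-0.05,0,0,0,0.085,0,0,-0.04,0,0,0,0.085,0,0,-0.02,0,0,0,0.085,0,0,0,0,0,0,0.085,0,0,0,0,0,0,0.085]
}}

```text
clock: 9.22
tcp_pos: [0.4523, -0.0891, 0.0083]
ee_rot: [3.141, -0.001, 0.303]
wrist_force: [0.6, -0.7, -0.6]
gripper_width: 0.0852
grasp_force: 0.0
```

{"name": "apply_moves", "arguments": {
  "targets": [-0.001,0.003,-0.006,0,0,0,0.085,0,0,0,0,0,0,0.07,0,0,0,0,0,0,0.06,0,0,0,0,0,0,0.05,0,0,0,0,0,0,0.045,0,0,0,0,0,0,0.045]
}}

```text
clock: 9.98
tcp_pos: [0.4512, -0.0852, 0.0024]
ee_rot: [3.141, -0.001, 0.305]
wrist_force: [-0.7, -0.1, 5.7]
gripper_width: 0.0525
grasp_force: 63.1
```

{"name": "apply_moves", "arguments": {
  "targets": [0,0,0.02,0,0,0,0.045,0,0,0.04,0,0,0,0.045,0,0,0.04,0,0,0,0.045,-0.002,0.05,0,0,0,0,0.045,-0.002,0.05,0,0,0,0,0.045,-0.002,0.05,0,0,0,0,0.045,-0.002,0.05,0,0,0,0,0.045,-0.002,0.05,0,0,0,0,0.045,-0.002,0.05,0,0,0,0,0.045,-0.002,0.05,0,0,0,0,0.045]
}}

```text
clock: 11.22
tcp_pos: [0.4446, 0.2407, 0.1006]
ee_rot: [-3.117, 0.002, 0.349]
wrist_force: [0.0, -0.6, 0.1]
gripper_width: 0.0522
grasp_force: 62.8
```

{"name": "apply_moves", "arguments": {
  "targets": [-0.002,0.042,0,0,0,0,0.045,-0.001,0.03,0,0,0,0,0.045,0,0.01,0,0,0,0,0.045,0,0,0,0,0,0,0.045,0,0,0,0,0,0,0.045]
}}

```text
clock: 11.85
tcp_pos: [0.457, 0.2842, 0.1013]
ee_rot: [-3.086, 0.001, 0.4]
wrist_force: [0.4, 0.1, 0.2]
gripper_width: 0.0528
grasp_force: 62.8
```

```bash
python3 c.py dish
```

```text
[0.457  0.2842 0.1013] [-3.086e+00  1.000e-03  4.000e-01] 0.05277976381274182
scene dish all 0.64 [462. 300. 507. 339.] z 0.096 0.116 rect 457 283 [56. 52.] 24
scene dish top 0.64 [462. 300. 507. 339.] z 0.096 0.116 rect 457 282 [55. 52.] 23
top dish all 0.67 [175. 272. 194. 287.] z 0.097 0.118 rect 444 272 [20. 43.] 48
top dish top 0.67 [175. 272. 194. 287.] z 0.097 0.118 rect 444 272 [20. 43.] 48
```

{"name": "apply_moves", "arguments": {
  "targets": [0,0,0,0,0,0.18,0.045,0,0,0,0,0,0.18,0.045,0,0,0,0,0,0.18,0.045,0,0,0,0,0,0.18,0.045,0,0,0,0,0,0.18,0.045,0,0,0,0,0,0,0.045]
}}

```text
clock: 12.8
tcp_pos: [0.4571, 0.2848, 0.1014]
ee_rot: [-3.086, 0.001, 1.299]
wrist_force: [-0.3, -0.7, 0.1]
gripper_width: 0.0523
grasp_force: 62.8
```

```bash
python3 -c "
from h import *;print(readout.observe())"
```

```text
{'clock': 12.8, 'joints': array([ 0.41215725,  0.13803381, -0.06393204,  1.4124338 ,  0.03459528,
        2.2544041 ]), 'joint_vel': array([-0.00293112, -0.00364741, -0.00312307, -0.00163885,  0.00054779,
        0.0473877 ]), 'tau': array([  0.04405602, -36.90882683,  31.71435714,   0.36464347,
         0.11720037,  -0.29067149]), 'tcp_pos': array([0.45710811, 0.28476367, 0.10136398]), 'ee_rot': array([-3.08594395e+00,  7.40030980e-04,  1.29861197e+00]), 'wrist_force': array([-0.33696902, -0.71883587,  0.05800144]), 'ft_torque': array([ 8.27710897e-03, -6.77720099e-02, -2.81771445e-05]), 'grasp_force': 62.755147218704224, 'gripper_width': 0.05225912490234679}
```

{"name": "apply_moves", "arguments": {
  "targets": [-0.011,0.03,0,-0.015,-0.0535,0,0.045,-0.0115,0.033,0,0,0,0,0.045,0,0,0,0,0,0,0.045,0,0,-0.03,0,0,0,0.045,0,0,-0.03,0,0,0,0.045,0,0,-0.02,0,0,0,0.045,0,0,0,0,0,0,0.045]
}}

```text
clock: 13.68
tcp_pos: [0.4331, 0.3458, 0.0191]
ee_rot: [-3.138, 0.005, 1.298]
wrist_force: [-0.3, 0.4, -0.9]
gripper_width: 0.0526
grasp_force: 62.9
```

```bash
python3 c.py dish
```

```text
[0.4331 0.3458 0.0191] [-3.138  0.005  1.298] 0.05261150167226044
scene dish all 0.72 [496. 360. 533. 394.] z 0.001 0.033 rect 436 358 [25. 54.] 85
scene dish top 0.72 [496. 360. 533. 394.] z 0.001 0.033 rect 435 358 [25. 54.] 88
top dish all 0.56 [157. 275. 174. 300.] z -0.002 0.039 rect 433 334 [30. 53.] 73
top dish top 0.56 [157. 275. 174. 300.] z -0.002 0.039 rect 433 335 [29. 52.] 73
```

{"name": "apply_moves", "arguments": {
  "targets": [0.001,0.001,-0.007,0,0,0,0.045,0,0,-0.005,0,0,0,0.045,0,0,0,0,0,0,0.045,0,0,0,0,0,0,0.045]
}}

```text
clock: 14.38
tcp_pos: [0.4354, 0.3488, 0.0092]
ee_rot: [-3.141, 0.001, 1.301]
wrist_force: [0.7, 0.1, -0.9]
gripper_width: 0.0525
grasp_force: 62.9
```

{"name": "apply_moves", "arguments": {
  "targets": [0,0,-0.0035,0,0,0,0.045,0,0,0,0,0,0,0.045,0,0,0,0,0,0,0.06,0,0,0,0,0,0,0.075,0,0,0,0,0,0,0.085,0,0,0.03,0,0,0,0.085,0,0,0.04,0,0,0,0.085,0,0,0.04,0,0,0.177,0.085,0,0,0.04,0,0,0.177,0.085,0,0,0,0,0,0.177,0.085]
}}

```text
clock: 15.62
tcp_pos: [0.4381, 0.3504, 0.1611]
ee_rot: [3.133, -0.002, 1.838]
wrist_force: [0.4, 0.3, -0.4]
gripper_width: 0.0852
grasp_force: 0.0
```

{"name": "apply_moves", "arguments": {
  "targets": [0.03,-0.006,0,0,0,0.177,0.085,0.03,-0.006,0,0,0,0.177,0.085,0.03,-0.006,0,0,0,0.177,0.085,0.03,-0.006,0,0,0,0.177,0.085,0.03,-0.006,0,0,0,0.177,0.085,0.008,-0.002,0,0,0,0,0.085,0,0,0,0,0,0,0.085,0,0,0,0,0,0,0.085]
}}

```text
clock: 16.62
tcp_pos: [0.5925, 0.3173, 0.156]
ee_rot: [-3.141, 0.0, 2.716]
wrist_force: [0.2, 0.9, 0.3]
gripper_width: 0.0848
grasp_force: 0.0
```

```bash
python3 c.py dish slidebox
```

```text
[0.5925 0.3173 0.156 ] [-3.141  0.     2.716] 0.08482987442096568
scene dish all 0.93 [489. 355. 530. 393.] z 0.001 0.02 rect 433 344 [62. 55.] 74
scene dish top 0.93 [489. 355. 530. 393.] z 0.001 0.02 rect 435 347 [55. 51.] 72
scene slidebox all 0.62 [387. 397. 445. 431.] z -0.004 0.033 rect 586 313 [44. 80.] 66
scene slidebox top 0.62 [387. 397. 445. 431.] z -0.004 0.033 rect 593 317 [31. 70.] 66
top slidebox all 0.78 [164. 208. 191. 237.] z -0.005 0.035 rect 593 317 [31. 70.] 65
top slidebox top 0.78 [164. 208. 191. 237.] z -0.005 0.035 rect 592 318 [31. 66.] 66
```

{"name": "apply_moves", "arguments": {
  "targets": [0,0,-0.04,0,0,0,0.085,0,0,-0.04,0,0,0,0.085,0,0,-0.04,0,0,0,0.085,0,0,-0.024,0,0,0,0.085,0,0,0,0,0,0,0.085,0,0,0,0,0,0,0.06,0,0,0,0,0,0,0.04,0,0,0,0,0,0,0.02,0,0,0,0,0,0,0.02,0,0,0,0,0,0,0.02]
}}

```text
clock: 18.18
tcp_pos: [0.5949, 0.3174, 0.0138]
ee_rot: [3.139, 0.003, 2.717]
wrist_force: [0.4, -0.3, 6.8]
gripper_width: 0.0289
grasp_force: 60.9
```

{"name": "apply_moves", "arguments": {
  "targets": [0,0,0.02,0,0,0,0.02,0,0,0.05,0,0,0,0.02,0,0,0.05,0,0,0,0.02,0,0,0.01,0,0,-0.1745,0.02,-0.03,-0.037,0,0,0,-0.1745,0.02,-0.03,-0.037,0,0,0,-0.1745,0.02,-0.03,-0.037,0,0,0,-0.1745,0.02,-0.03,-0.037,0,0,0,-0.1745,0.02,-0.031,-0.035,0,0,0,-0.1745,0.02,0,0,0,0,0,-0.1745,0.02]
}}

```text
clock: 19.42
tcp_pos: [0.4394, 0.1318, 0.1416]
ee_rot: [-3.139, 0.002, 1.487]
wrist_force: [0.8, -0.2, -0.6]
gripper_width: 0.0282
grasp_force: 60.3
```

{"name": "apply_moves", "arguments": {
  "targets": [0,0,-0.02,0,0,-0.1745,0.02,0,0,-0.04,0,0,0,0.02,0,0,-0.03,0,0,0,0.02,0,0,0,0,0,0,0.02,0,0,0,0,0,0,0.02]
}}

```text
clock: 20.05
tcp_pos: [0.4433, 0.1339, 0.0533]
ee_rot: [3.14, 0.0, 1.321]
wrist_force: [-0.7, 0.7, -0.1]
gripper_width: 0.0288
grasp_force: 60.2
```

```bash
python3 c.py slidebox
```

```text
[0.4433 0.1339 0.0533] [3.14  0.    1.321] 0.028836659367951607
scene slidebox all 0.66 [408. 252. 435. 289.] z 0.039 0.072 rect 447 145 [52. 31.] 76
scene slidebox top 0.66 [408. 252. 435. 289.] z 0.039 0.072 rect 447 144 [52. 31.] 75
top slidebox all 0.67 [260. 282. 268. 292.] z 0.044 0.075 rect 438 108 [13. 29.] 70
top slidebox top 0.67 [260. 282. 268. 292.] z 0.044 0.075 rect 437 107 [13. 29.] 64
```

{"name": "apply_moves", "arguments": {
  "targets": [0,0,-0.02,0,0,0,0.02,0,0,-0.011,0,0,0,0.02,0,0,-0.003,0,0,0,0.02,0,0,0,0,0,0,0.02,0,0,0,0,0,0,0.02]
}}

```text
clock: 20.88
tcp_pos: [0.4432, 0.1339, 0.0185]
ee_rot: [3.141, 0.0, 1.321]
wrist_force: [0.6, 0.1, -0.8]
gripper_width: 0.0287
grasp_force: 60.2
```

{"name": "apply_moves", "arguments": {
  "targets": [0,0,-0.0015,0,0,0,0.02,0,0,0,0,0,0,0.02,0,0,0,0,0,0,0.05,0,0,0,0,0,0,0.085,0,0,0,0,0,0,0.085,0,0,0.04,0,0,0,0.085,0,0,0.05,0,0,0,0.085,0,0,0.05,0,0,0,0.085,0,0,0.04,0,0,0.141,0.085,0.015,-0.002,0,0,0,0.141,0.085]
}}

```text
clock: 22.12
tcp_pos: [0.4598, 0.1324, 0.2014]
ee_rot: [3.133, -0.0, 1.608]
wrist_force: [0.2, 0.5, 0.2]
gripper_width: 0.0853
grasp_force: 0.0
```

{"name": "apply_moves", "arguments": {
  "targets": [0.035,-0.005,0,0,0,0.141,0.085,0.04,-0.006,0,0,0,0.141,0.085,0.04,-0.006,0,0,0,0,0.085,0.015,-0.001,0,0,0,0,0.085,0,0,0,0,0,0,0.085,0,0,0,0,0,0,0.085]
}}

```text
clock: 22.88
tcp_pos: [0.5869, 0.114, 0.1963]
ee_rot: [-3.141, 0.001, 1.885]
wrist_force: [0.4, 0.0, 0.3]
gripper_width: 0.0854
grasp_force: 0.0
```

```bash
python3 c.py slidebox bottle; python3 - <<'E'
from h import *
im,d=imaging.get_image('wrist'); cv2.imwrite('pics/w1.png',im)
E
```

```text
[0.5869 0.114  0.1963] [-3.141e+00  1.000e-03  1.885e+00] 0.08539515092651556
scene slidebox all 0.89 [396. 255. 432. 300.] z -0.003 0.035 rect 434 128 [94. 49.] 72
scene slidebox top 0.89 [396. 255. 432. 300.] z -0.003 0.035 rect 444 135 [72. 32.] 76
scene bottle all 0.73 [349. 323. 386. 372.] z -0.003 0.086 rect 602 205 [52. 60.] 45
scene bottle top 0.73 [349. 323. 386. 372.] z -0.003 0.086 rect 601 204 [26. 27.] 88
top slidebox all 0.3 [270. 264. 280. 298.] z -0.003 0.007 rect 452 92 [74. 17.] 11
top slidebox top 0.3 [270. 264. 280. 298.] z -0.003 0.007 rect 452 92 [74. 17.] 11
top bottle all 0.97 [276. 170. 299. 197.] z -0.008 0.088 rect 685 76 [66. 45.] 17
top bottle top 0.97 [276. 170. 299. 197.] z -0.008 0.088 rect 676 74 [26. 25.] 2
```

View pics/w1.png

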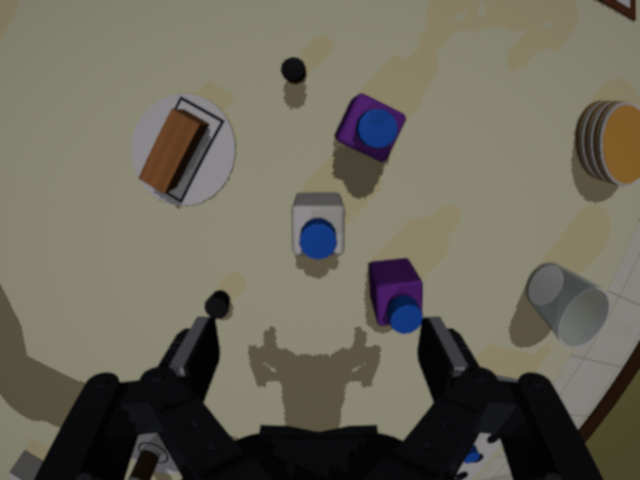

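Slide box sits well on its rectangle (190,150 in the wrist view). The white bottle (318,225) lies square between the fingers, and the purple ones (370,128) and (397,295) are clear of the finger paths.

{"name": "apply_moves", "arguments": {
  "targets": [0.001,0,-0.04,0,0,0,0.07,0,0,-0.04,0,0,0,0.07,0,0,-0.04,0,0,0,0.07,0,0,-0.03,0,0,0,0.07,0,0,-0.015,0,0,0,0.07,0,0,-0.003,0,0,0,0.07,0,0,0,0,0,0,0.07,0,0,0,0,0,0,0.045,0,0,0,0,0,0,0.035,0,0,0,0,0,0,0.035]
}}

```text
clock: 24.48
tcp_pos: [0.59, 0.1139, 0.0302]
ee_rot: [3.139, 0.002, 1.885]
wrist_force: [0.3, 0.0, 5.4]
gripper_width: 0.0412
grasp_force: 62.7
```

{"name": "apply_moves", "arguments": {
  "targets": [0,0,0,0,0,0,0.035,0,0,0,0,0,0,0.035]
}}

```text
clock: 24.72
tcp_pos: [0.59, 0.1139, 0.0302]
ee_rot: [3.138, 0.002, 1.885]
wrist_force: [-0.6, 0.6, 6.4]
gripper_width: 0.0411
grasp_force: 62.7
```

{"name": "apply_moves", "arguments": {
  "targets": [0,0,0.02,0,0,0,0.035,0,0,0.05,0,0,0,0.035,0,0,0.05,0,0,0,0.035,0,0,0.05,0,0,0,0.035,0,-0.03,0,0,0,-0.135,0.035,0,-0.04,0,0,0,-0.135,0.035,0,-0.045,0,0,0,-0.135,0.035,0,-0.045,0,0,0,-0.136,0.035,0,-0.045,0,0,0,0,0.035,0,-0.045,0,0,0,0,0.035]
}}

```text
clock: 25.98
tcp_pos: [0.588, -0.1374, 0.1972]
ee_rot: [-3.14, 0.0, 1.344]
wrist_force: [0.7, 0.3, -0.8]
gripper_width: 0.0414
grasp_force: 62.1
```

{"name": "apply_moves", "arguments": {
  "targets": [-0.001,-0.045,0,0,0,0,0.035,-0.001,-0.045,0,0,0,0,0.035,-0.001,-0.045,0,0,0,0,0.035,-0.001,-0.04,0,0,0,0,0.035,-0.0005,-0.027,0,0,0,0,0.035,0,0,0,0,0,0,0.035,0,0,0,0,0,0,0.035]
}}

```text
clock: 26.85
tcp_pos: [0.5838, -0.3374, 0.1974]
ee_rot: [-3.14, -0.001, 1.344]
wrist_force: [-0.4, 0.1, -1.5]
gripper_width: 0.041
grasp_force: 62.0
```

{"name": "apply_moves", "arguments": {
  "targets": [0.001,0,-0.04,0,0,0,0.035,0,0,-0.04,0,0,0,0.035,0,0,-0.04,0,0,0,0.035,0,0,-0.025,0,0,0,0.035,0,0,0,0,0,0,0.035,0,0,0,0,0,0,0.035]
}}

```text
clock: 27.6
tcp_pos: [0.5859, -0.3377, 0.0549]
ee_rot: [3.14, 0.001, 1.345]
wrist_force: [0.3, -0.1, -1.9]
gripper_width: 0.0409
grasp_force: 62.0
```

```bash
python3 c.py bottle mat_square | grep -v "top bottle"; ls -t pics | head -2
```

```text
[ 0.5859 -0.3377  0.0549] [3.140e+00 1.000e-03 1.345e+00] 0.040914813042571316
scene bottle all 0.75 [260. 282. 296. 334.] z -0.003 0.086 rect 661 66 [76. 43.] 28
scene bottle top 0.75 [260. 282. 296. 334.] z -0.003 0.086 rect 675 73 [27. 27.] 33
scene mat_square all 0.73 [197. 152. 252. 182.] z -0.004 0.004 rect 587 -334 [100. 107.] 70
scene mat_square top 0.73 [197. 152. 252. 182.] z -0.004 0.004 rect 587 -334 [100. 107.] 70
top mat_square all 0.85 [438. 204. 465. 238.] z -0.007 0.008 rect 605 -308 [37. 98.] 58
top mat_square top 0.85 [438. 204. 465. 238.] z -0.007 0.008 rect 604 -308 [36. 97.] 58
top_27.60.png
scene_27.60.png
```

{"name": "apply_moves", "arguments": {
  "targets": [0,0,-0.012,0,0,0,0.035,0,0,-0.007,0,0,0,0.035,0,0,0,0,0,0,0.035,0,0,0,0,0,0,0.035]
}}

```text
clock: 28.4
tcp_pos: [0.5847, -0.338, 0.0335]
ee_rot: [-3.14, 0.0, 1.344]
wrist_force: [-0.2, 0.4, -1.7]
gripper_width: 0.0409
grasp_force: 62.2
```

{"name": "apply_moves", "arguments": {
  "targets": [0,0,-0.0005,0,0,0,0.035,0,0,0,0,0,0,0.06,0,0,0,0,0,0,0.08,0,0,0,0,0,0,0.08,0,0,0.03,0,0,0,0.08,0,0,0.05,0,0,0,0.08,0,0,0.05,0,0,0,0.08,0,0,0.05,0,0,0,0.08,-0.03,0.05,0.03,0,0,0,0.08,-0.03,0.05,0,0,0,0,0.08]
}}

```text
clock: 29.65
tcp_pos: [0.5279, -0.2411, 0.2462]
ee_rot: [3.135, 0.003, 1.343]
wrist_force: [-0.1, 1.2, 1.0]
gripper_width: 0.0799
grasp_force: 0.0
```

{"name": "apply_moves", "arguments": {
  "targets": [-0.03,0.05,0,0,0,0,0.08,-0.03,0.05,0,0,0,0,0.08,-0.03,0.05,0,0,0,0,0.08,0,0.03,0,0,0,0,0.08,0,0,0,0,0,0,0.08,0,0,0,0,0,0,0.08]
}}

```text
clock: 30.4
tcp_pos: [0.4368, -0.061, 0.2427]
ee_rot: [3.141, 0.002, 1.344]
wrist_force: [-0.8, -0.4, 1.0]
gripper_width: 0.08
grasp_force: 0.0
```

```bash
cp c.py e.py; python3 c.py tube dish slidebox vial stopper | grep ' top '; python3 - <<'E'
from h import *
import glob
for n in ['top','scene']:
    im,d=imaging.get_image(n); c,f=K(n)
    R,C=np.nonzero(d>0); w=world(n,c,f,d,R,C)
    s=(np.hypot(w[:,0]-.585,w[:,1]+.338)<.045)
    for lo,hi in [(.05,.069),(.078,.1)]:
        t=s&(w[:,2]>lo)&(w[:,2]<hi); print(n,lo,cv2.minAreaRect(np.float32(w[t][:,:2]*1000)),w[t][:,2].max())
    cv2.imwrite(f'pics/f{n}.png',cv2.resize(im[150:330,110:510] if n=='top' else im[120:450,190:570],None,fx=1.8,fy=1.8,interpolation=3))
E
```

```text
scene tube top 0.58 [270. 101. 291. 156.] z 0.0 0.118 rect 458 -307 [35. 32.] 46
scene dish top 0.95 [488. 354. 530. 396.] z -0.0 0.02 rect 436 347 [54. 54.] 8
scene slidebox top 0.67 [394. 258. 433. 300.] z 0.004 0.035 rect 444 136 [71. 31.] 76
scene vial top 0.63 [402. 335. 422. 354.] z -0.002 0.036 rect 529 230 [18. 18.] 81
scene stopper top 0.44 [328. 238. 341. 252.] z -0.001 0.024 rect 519 -2 [22. 22.] 58
top tube top 0.88 [444. 268. 476. 290.] z 0.026 0.121 rect 459 -307 [31. 33.] 58
top dish top 0.77 [151. 276. 176. 303.] z 0.001 0.023 rect 437 347 [54. 51.] 42
top slidebox top 0.82 [236. 275. 271. 298.] z -0.001 0.039 rect 445 136 [70. 30.] 76
top 0.05 ((586.19482421875, -336.5126647949219), (42.76015853881836, 43.1058235168457), 76.3222885131836) 0.06848967629277802
top 0.078 ((585.8945922851562, -336.1989440917969), (25.68029022216797, 27.021854400634766), 45.464332580566406) 0.09347797431794524
scene 0.05 ((585.812744140625, -335.92291259765625), (44.606163024902344, 41.90475082397461), 77.1594467163086) 0.06874181467173257
scene 0.078 ((585.934814453125, -335.8337707519531), (26.445144653320312, 26.901033401489258), 60.9410400390625) 0.08990227755582414
```

View pics/fscene.png

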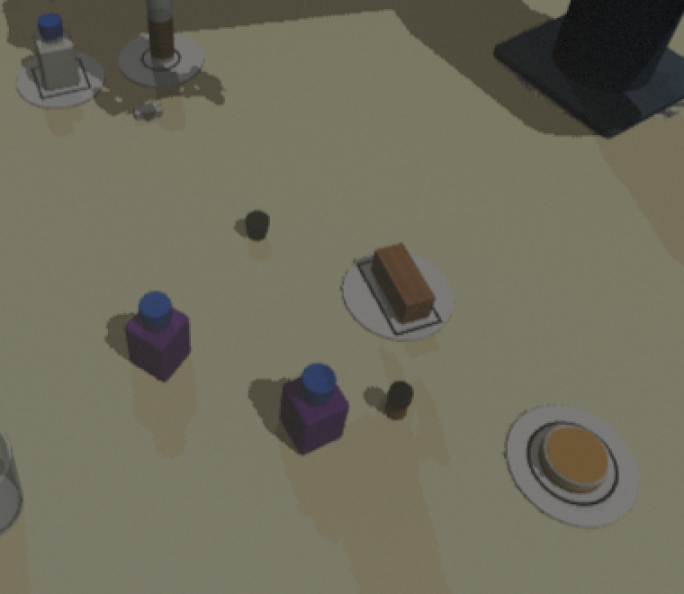

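All four stand inside their outlines: bottle (57,65), tube (161,40), slide box (403,283) and dish (573,460). The vial and stopper have not moved. I'm handing in.

```bash
python3 -c "
from rig import arm;print(arm.finish_job())"
```

```text
the job is handed in; nothing more can be done
None
```

I handed the job in after about 32 s on the robot clock: by camera, the tube, dish, bottle and slide box each stand upright within 5 mm of their mat centres, bottle and slide box squared up, and the vial and stopper are unmoved; no verdict was returned.

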